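Torque the gearbox plug until the wrench slips

ROBOT

A 7-joint arm with a two-finger parallel gripper is mounted at the origin on a cart in front of the work surface, level with it; the furniture and walls round the work are solid. World frame = base frame: x ahead of the robot, y to its left, z up, the work surface at z = 0. Lengths are in m, angles in rad, forces in N, time in s.
With the tool pointing down it reaches from about 0.4 to 0.85 m from the base axis. Payload 4.5 kg.
Tool frame: the origin (TCP) lies midway between the tips of the shut fingers; the grasp point (between the pads) lies 19 mm behind it; z points along the fingers, y is the direction in which the jaws open and shut (so a half turn about z gives the same grasp; the last joint's range is limited). The gripper opens to 88 mm and grips with 3 to 60 N. Pads are 18 mm wide; open, the fingers measure 123 mm over their backs; the gripper's body (75 mm by 187 mm) begins 45 mm behind the grasp point.
Start: joints at [-1.084, 0.689, -0.195, 1.565, 0.157, 0.902, -0.215], TCP at [0.273, 0.562, 0.201] pointing down, gripper open.
Joint ranges: [-3.01, 3.01], [-0.46, 2.08], [-1.47, 1.51], [0.13, 2.56], [-1, 4.14], [0.04, 2.09], [-2.66, 2.66]. Speed limits (rad/s): [2.57, 2.57, 3.14, 3.14, 3.14, 3.14, 3.14].

INTERFACE

Orientations are given as a unit quaternion [x, y, z, w].
In Python, from plant import r gives the robot as it stands. The module is installed in compiled form; this text tells all that it offers.
- The arm moves only by the shell command python3 -m jog 'ROWS' [FORCE]. ROWS is JSON, a list of rows, each an object with "translation": the shift along the tool's x, y, z in units of 40 mm (1.0 is 40 mm), a list of three; "twist": the turn about the tool's z in units of 6 degrees (1.0 is 6 degrees); "claw": the opening in per cent of the stroke, from 0 (shut) to 100 (fully open). A call has 1 to 20 rows; each row shifts and turns the commanded pose from where the row before left it, along the tool's axes as they then stand; what a row does not reach is not made up. A row lasts 1/12 s, in which the tool goes at most 41.7 mm and 7.16 degrees, less where a joint would pass 70% of its speed; a pose out of reach is approached as far as the arm can. A call is refused whole if a number of a shift passes 1 or a number of a turn 1, either way. A call with a gripper value outside its range is refused whole. The fingers move at their own pace and stop on an object; FORCE is the grip in N (left out, the last holds). Time passes only in rows, so rows that do not move let the fingers close. It gives the time, the measured TCP pose, the force and the opening at its end, in the units of the state.
- r.get_state(): the state, without advancing time (a new reading comes with each control period).
- r.snapshot(name): name is "side" or "top"; returns a dict with "img" (420x560x3 uint8, red, green, blue), "fx", "fy", "cx", "cy" (pixels), "dist_coeffs" ([k1, k2, p1, p2, k3] as OpenCV has them; the pictures are not rectified), "origin" and "rotation" of the camera in the world. Camera axes: x right, y up, looking along -z (the intrinsics and any distortion apply to the point x, -y, -z); pixel columns grow to the right and rows downward; lengths in m; the calibration is good to about 2 mm. A picture is of the moment at which its call begins. There is no depth.
- r.finish_job(): hands the job in, once; it reports no verdict.
Trained networks look in the newest picture that a camera, given by its name, has taken for a name from the list of things; names that differ only in an ending like _2 or _b are one class to them, and where a whole thing is asked for, a point or a joint stands for the part that bears it (a point fixed in the world has none). Each returns a list of dicts, best first, with "confidence" (0 to 1); they miss things now and then, are a little off and sometimes report something else, mostly with a low value. They report only what shows in the picture. A call takes as long as a camera call. They do not tell look-alikes from the thing itself.
- r.spot_in(label, camera): "rect" ([left, top, right, bottom] in pixels, round what is visible of it).
- r.spot_point(label, camera): "location" ([row, column] in pixels: a listed point, or the origin of a listed thing).
The state is a dict: "clock": time; "q": joint angles; "qd": joint speeds; "joint_torque": joint torques, N m; "tool_pos": TCP position; "eef_rot": TCP orientation; "contact_force": force on the tool from outside, world axes, zero at the start; "moment": the same for the moment, N m; "opening": opening from 0.0 (shut) to 1.0 (fully open).
Only numpy, scipy, OpenCV 4.12 (cv2) and the standard library are available. Lean on these libraries where they do the work, as an engineer would, in place of code of your own. Each camera call takes 0.05 s, during which the arm holds its last target. There are 200 camera calls.

TASK

Set the socket of the slipping torque wrench fully down over the hexagonal plug on top of the gearbox, without ramming or jamming it, and tighten the plug (clockwise seen from above) until the wrench's clutch slips, then stop at once: a few degrees of slip is right, more than about eleven degrees over-drives the clutch. Let go and leave the wrench sitting level on the plug; do not disturb the loose bolt, nut and spanner.

Things in the scene. Friction and masses are not known exactly. Their poses are not given: they have to be found in the camera images.
- wrench: Slipping torque wrench, 0.46 kg, standing on its socket, handle level. Origin on the drive axis at mid height of the handle, 36 mm above the socket's rim; z up. Dark round clutch head 60 mm across, 28 mm high; along +x a steel bar handle 20 mm wide, 18 mm high, x = 30 to 120 mm, then the rubber grip. Balance point within 12 mm of the axis, so it also stands level on the plug unheld.
- wrench_grip (a point): Middle of the wrench's black rubber grip (22 mm wide, 20 mm high, 66 mm long), 145 mm from the drive axis. Pushed sideways here: about 1 N while the plug runs, rising to about 5.5 N (0.8 N m) where the clutch slips; then the handle turns on past the socket at this steady force, and does not spring back.
- socket_mouth (a point): Centre of the open lower rim of the wrench's socket, on the drive axis 36 mm below the wrench's origin; z up. Hexagonal hole 37.8 mm across flats, 18 mm deep, walls 5 mm thick. Until the clutch slips, the hole has a corner straight under the handle (wrench +x) and every 60 degrees.
- socket_mark (a point): A point on the socket 20 mm from the drive axis and 25 mm below the wrench's origin. At the start it lies on the wrench's +x (clutch unslipped); it shifts to the wrench's +y as the handle slips clockwise past the socket (20 mm x sine of the slip angle).
- plug: Steel hexagonal plug on the gearbox, axis upright. Origin on its axis, on top of its round flange (56 mm); hexagon 36 mm across flats, 16.5 mm high, top 5.5 mm bevelled as lead-in; corners on the plug's x axis and every 60 degrees. Seated, the socket's rim rests on the flange. Socket play about 0.1 rad either way. It runs freely 0.2 to 0.75 rad clockwise, then stops hard; where cannot be seen.
- plug_corner (a point): A corner of the plug's hexagon, 20.8 mm from its axis on the plug's +x and 6 mm above its origin; it turns with the plug.
- gearbox: Grey gear housing bolted to the bench, base plate 130 x 120 mm, body 94 x 100 mm, with a round boss on top, 56 mm high; the plug sits at its centre with its flange top 62 mm above the bench. A short shaft points to its +y. Origin at the centre of its underside.
- bolt_m12: Loose bolt standing on its head, 20 x 23 mm, 52 mm high. Bystander; origin at the underside.
- nut_m16: Loose hexagon nut, 27 x 31 mm, 13 mm high. Bystander; origin at the underside.
- spanner_22: Loose plain combination spanner lying flat, 40 x 238 mm, 10 mm thick. Bystander, not the tool for this job; origin at the underside.
Not all that is in view belongs to the job. What is meant by the gearbox is not blue or red, and is the larger of those in its own colour.

How it is judged:
On the way, in this order (a step that is already met when the one before it is completed fails the run):
1. the wrench's socket sits fully down over the plug, level, the clutch not yet slipped (horizontal distance between socket_mouth and plug below 0.004 m and z of socket_mouth in the frame of plug below 0.003 m and angle between wrench's own z axis and vertical below 0.12 rad and y of socket_mark in the frame of wrench below 0.0006 m), for 0.2 s.
2. the plug has been turned and the clutch has slipped clockwise by at least 2.3 degrees with the socket on the plug (y of socket_mark in the frame of wrench above 0.0008 m and distance of plug_corner from where it was at the start of the episode above 0.003 m and horizontal distance between socket_mouth and plug below 0.004 m and z of socket_mouth in the frame of plug below 0.004 m), for 0.1 s.
At the end, for the whole second after the job is handed in: The plug has been turned (its corner at least 3 mm from where it was), the clutch has slipped clockwise between 2.3 and 11.5 degrees in all, and the wrench rests still on the plug: socket within 4 mm of the plug's axis and of the flange, tilted less than 7 degrees (all of step 2 and y of socket_mark in the frame of wrench below 0.004 m and angle between wrench's own z axis and vertical below 0.12 rad and linear speed of wrench below 0.02 m/s); the robot touches nothing.
It fails at once if the clutch is over-driven: more than 11.5 degrees of slip (y of socket_mark in the frame of wrench above 0.004 m).
It fails at once if the clutch is slipped backwards (counter-clockwise) by more than 3.4 degrees (y of socket_mark in the frame of wrench below -0.0012 m).
It fails at once if the wrench is rammed or jammed on the plug (contact force over 90 N) (contact force between wrench and plug above 90 N).
It fails at once if the loose bolt, nut or spanner is moved by more than 20 mm (distance of any of bolt_m12, nut_m16, spanner_22 from where it was at the start of the episode above 0.02 m).
It also fails if it takes over 56 s, if anything falls off the work surface, if the arm or the gripper's body presses on something with over 40 N, if the wrist force passes 120 N, or if a joint passes its speed limit or range.

## Working session

There is one attempt and no reset: what is moved stays moved. The work goes in short steps, Python scripts to look and compute and a shell command to move; the robot and the scene stay as the last step left them, time stands still between calls to the robot, and variables do not carry over. Pictures are saved under pics/ and viewed, about 8 in all and at most 12, crops included, and the job is handed in when it is done.

```bash
mkdir -p pics; cat > h.py <<'E'
import numpy as np,cv2
from plant import r
def snap(c,fn=None):
    s=r.snapshot(c)
    if fn: cv2.imwrite('pics/'+fn,s['img'][:,:,::-1])
    return s
def ray(s,row,col):
    K=np.array([[s['fx'],0,s['cx']],[0,s['fy'],s['cy']],[0,0,1.]])
    p=cv2.undistortPoints(np.array([[[col,row]]],float),K,np.array(s['dist_coeffs'],float))[0,0]
    d=np.array(s['rotation'])@np.array([p[0],-p[1],-1.])
    return np.array(s['origin']),d
def atz(s,row,col,z):
    o,d=ray(s,row,col); return o+d*(z-o[2])/d[2]
def proj(s,P):
    K=np.array([[s['fx'],0,s['cx']],[0,s['fy'],s['cy']],[0,0,1.]])
    c=np.array(s['rotation']).T@(np.array(P,float)-np.array(s['origin']))
    return cv2.projectPoints(np.array([[c[0],-c[1],-c[2]]]),np.zeros(3),np.zeros(3),K,np.array(s['dist_coeffs'],float))[0].ravel()
def tri(s1,p1,s2,p2):
    o1,d1=ray(s1,*p1);o2,d2=ray(s2,*p2)
    A=np.stack([d1,-d2],1);t=np.linalg.lstsq(A,o2-o1,rcond=None)[0]
    a,b=o1+d1*t[0],o2+d2*t[1]; return (a+b)/2,np.linalg.norm(a-b)
E
python3 - <<'E'
from h import *
S={c:snap(c,c+'0.png') for c in('side','top')}
for c in S:
    print(c,np.round(S[c]['origin'],3),np.round(S[c]['rotation'],2).tolist(),S[c]['fx'])
    for n in ['wrench','wrench_grip','socket_mouth','plug','plug_corner','gearbox','bolt_m12','nut_m16','spanner_22']:
        print(c,n,[(round(d['confidence'],2),np.round(d['location']).tolist()) for d in r.spot_point(n,c)])
a=np.hstack([S['side']['img'],S['top']['img']]);
print(r.get_state())
E
```

```text
side [-0.002  1.424  0.572] [-0.12, 0.56, 0.8, -0.17] 379.27590427114376
side wrench [(0.46, [191.0, 322.0])]
side wrench_grip [(0.54, [181.0, 303.0])]
side socket_mouth [(0.42, [197.0, 321.0])]
side plug [(0.56, [292.0, 234.0]), (0.53, [207.0, 302.0]), (0.51, [220.0, 283.0]), (0.44, [226.0, 206.0])]
side plug_corner [(0.77, [285.0, 232.0]), (0.62, [204.0, 302.0]), (0.6, [217.0, 280.0]), (0.51, [222.0, 203.0]), (0.5, [223.0, 326.0])]
side gearbox [(0.92, [236.0, 209.0]), (0.73, [313.0, 236.0]), (0.55, [216.0, 302.0]), (0.45, [237.0, 285.0])]
side bolt_m12 [(0.47, [223.0, 329.0])]
side nut_m16 []
side spanner_22 [(0.48, [210.0, 346.0])]
top [0.414 0.21  1.463] [-0.02, 0.04, 0.71, -0.7] 390.06362787467475
top wrench [(0.85, [220.0, 394.0])]
top wrench_grip [(0.58, [194.0, 414.0])]
top socket_mouth [(0.72, [227.0, 392.0])]
top plug [(0.63, [251.0, 119.0]), (0.58, [162.0, 226.0]), (0.57, [232.0, 317.0]), (0.54, [224.0, 267.0])]
top plug_corner [(0.74, [218.0, 266.0]), (0.67, [158.0, 222.0]), (0.62, [244.0, 122.0]), (0.53, [226.0, 266.0]), (0.51, [226.0, 321.0])]
top gearbox [(0.88, [233.
[... 216 characters left out ...]
': array([-1.08416874,  0.68906399, -0.194625  ,  1.56530071,  0.15725892,
        0.9024666 , -0.21506392]), 'qd': array([-6.87270695e-04, -2.18849171e-05,  5.06565532e-04, -3.67440847e-04,
       -1.30939754e-04,  6.40249010e-04,  6.62562897e-04]), 'joint_torque': array([-6.53585175e-04, -5.27494740e+01, -1.26706392e+00, -1.53750890e+01,
       -5.16748137e-02, -1.05929117e-03,  3.48720801e-05]), 'tool_pos': array([0.27341223, 0.56206785, 0.20066564]), 'eef_rot': array([ 2.24458777e-01,  9.74483582e-01,  7.41333665e-05, -1.61778030e-05]), 'contact_force': array([ 0.22095435, -0.30021129,  0.062761  ]), 'moment': array([-0.03119319,  0.01869658, -0.04025803]), 'opening': 0.9990248643130583}
```

View pics/side0.png

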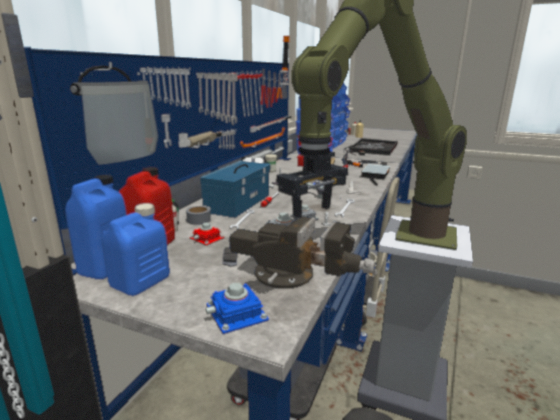

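View pics/top0.png

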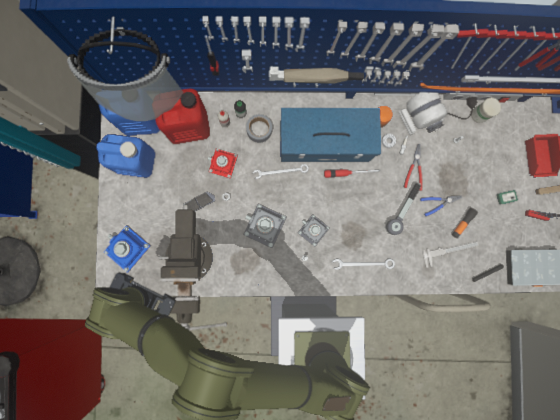

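The larger grey gearbox is at top-view (col 266, row 225), with a smaller grey decoy at (314, 230). The wrench head is at (394, 227) and its handle runs up-right to (417, 186). Next I'll zoom in and compute positions.

```bash
python3 - <<'E'
from h import *
s=snap('top'); im=s['img']
def crop(c,w,h,k): 
    x,y=c; return cv2.resize(im[y-h:y+h,x-w:x+w],None,fx=k,fy=k,interpolation=cv2.INTER_CUBIC)
a=crop((266,222),25,37,8); b=crop((406,206),25,37,8)
cv2.imwrite('pics/z1.png',np.hstack([a,b])[:,:,::-1])
print('plug', [np.round(atz(s,*d['location'],.062),4).tolist()+[round(d['confidence'],2)] for d in r.spot_point('plug','top')])
for n,z in [('plug_corner',.068),('gearbox',0),('wrench',.036),('wrench_grip',.036),('socket_mouth',0),('bolt_m12',0),('nut_m16',0),('spanner_22',0)]:
    print(n,[np.round(atz(s,*d['location'],z),4).tolist()+np.round(d['location'],1).tolist()+[round(d['confidence'],2)] for d in r.spot_point(n,'top')])
print(r.get_state()['clock'])
E
```

```text
Traceback (most recent call last):
  File "h.py", line 13, in atz
    o,d=ray(s,row,col); return o+d*(z-o[2])/d[2]
        ~~~^^^^^^^^^^^
  File "h.py", line 10, in ray
    d=np.array(s['rotation'])@np.array([p[0],-p[1],-1.])
      ~~~~~~~~~~~~~~~~~~~~~~~^~~~~~~~~~~~~~~~~~~~~~~~~~~
ValueError: matmul: Input operand 1 has a mismatch in its core dimension 0, with gufunc signature (n?,k),(k,m?)->(n?,m?) (size 3 is different from 4)
```

View pics/z1.png

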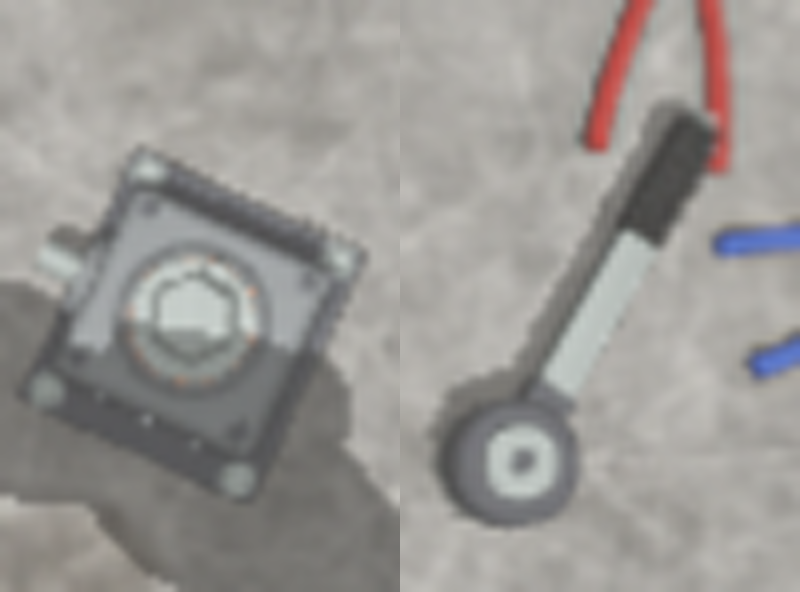

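```bash
sed -i "s/^from plant import r/from plant import r\nfrom scipy.spatial.transform import Rotation as R/; s/np.array(s\['rotation'\])/R.from_quat(s['rotation']).as_matrix()/" h.py; python3 - <<'E'
from h import *
s=snap('top')
P=lambda x,y,x0,y0:((y+.5)/8-.5+y0,(x+.5)/8-.5+x0)
for n,z in [('plug',.062),('plug_corner',.068),('gearbox',0),('wrench',.036),('wrench_grip',.036),('socket_mouth',0),('bolt_m12',0),('nut_m16',0),('spanner_22',0)]:
    print(n,[np.round(atz(s,*d['location'],z),4).tolist()+np.round(d['location'],1).tolist()+[round(d['confidence'],2)] for d in r.spot_point(n,'top')])
f=lambda x,y,z:atz(s,*P(x,y,241,185),z)
g=lambda x,y,z:atz(s,*P(x-400,y,381,169),z)
print('hexc',f(196,313,.0785)); c=[f(*p,.0785)for p in[(196,268),(237,290),(235,337),(197,360),(157,337),(158,290)]]
print([np.round(np.degrees(np.arctan2(*(c[i]-c[i-3])[[1,0]]))%60,1) for i in (0,1,2)])
print('boss circle',f(197,313,.06))
print('head rim',g(510,462,.05),'cap',g(522,460,.06),'grip',g(668,177,.046),'bar start',g(560,395,.045),'gripend',g(698,118,.046))
t=r.get_state();print(t['clock'],R.from_quat(t['eef_rot']).as_matrix().round(3))
a=snap('side')
for n in ('wrench','plug'): print(n,[(np.round(d['location'],1).tolist(),round(d['confidence'],2)) for d in r.spot_point(n,'side')])
E
```

```text
plug [[0.4076, 0.7294, 0.062, 248.3, 119.0, 0.6], [0.4916, 0.21, 0.062, 224.4, 264.1, 0.49], [0.4602, 0.0269, 0.062, 232.9, 315.0, 0.49], [0.7236, 0.3686, 0.062, 160.9, 220.4, 0.47]]
plug_corner [[0.502, 0.2125, 0.068, 221.4, 263.4, 0.59], [0.7385, 0.3564, 0.068, 156.5, 223.6, 0.52], [0.426, 0.7061, 0.068, 243.1, 125.0, 0.5], [0.4729, 0.0185, 0.068, 229.3, 317.5, 0.43]]
gearbox [[0.4878, 0.1992, 0.0, 226.3, 267.0, 0.8], [0.4672, 0.0293, 0.0, 231.6, 312.2, 0.79], [0.7381, 0.3669, 0.0, 160.7, 222.7, 0.78], [0.4057, 0.7137, 0.0, 248.7, 129.3, 0.77]]
wrench [[0.4936, -0.2738, 0.036, 223.7, 394.6, 0.97]]
wrench_grip [[0.6137, -0.3487, 0.036, 191.6, 413.2, 0.78]]
socket_mouth [[0.4926, -0.2758, 0.0, 224.5, 392.0, 0.9]]
bolt_m12 []
nut_m16 [[0.5951, 0.3557, 0.0, 198.0, 225.4, 0.49]]
spanner_22 [[0.3437, -0.1692, 0.0, 264.2, 365.2, 0.7]]
hexc [0.4931702  0.20661457 0.0785    ]
[np.float64(0.4), np.float64(0.3), np.float64(58.4)]
boss circle [0.49422675 0.20612596 0.06      ]
head rim [ 0.48319413 -0.26763885  0.05      ] cap [ 0.48358848 -0.26985794  0.06      ] grip [ 0.61569096 -0.34817403  0.046     ] bar start [ 0.51427865 -0.29379815  0.045     ] gripend [ 0.64346431 -0.36357721  0.046     ]
1.6 [[-0.899  0.438  0.   ]
 [ 0.438  0.899  0.   ]
 [-0.     0.    -1.   ]]
wrench [([193.4, 320.6], 0.39)]
plug [([289.3, 235.9], 0.83), ([209.9, 304.3], 0.59), ([219.8, 284.2], 0.55), ([222.2, 202.8], 0.51)]
```

Plug is at about (0.493, 0.207) with a corner yaw of about 0°. The wrench is at about (0.488, -0.271) with yaw about -31°. I'll centre the wrench with two squeezes at right angles on its round head, then carry it by the head.

```bash
python3 -m jog '[{"translation":[0,0,-1],"twist":0,"claw":100},{"translation":[0,0,-1],"twist":0,"claw":100},{"translation":[0,0,-1],"twist":0,"claw":100},{"translation":[-0.63,-0.74,0],"twist":0,"claw":100},{"translation":[-0.63,-0.74,0],"twist":0,"claw":100},{"translation":[-0.63,-0.74,0],"twist":0,"claw":100},{"translation":[-0.63,-0.74,0],"twist":0,"claw":100},{"translation":[-0.63,-0.74,0],"twist":0,"claw":100},{"translation":[-0.63,-0.74,0],"twist":0,"claw":100},{"translation":[-0.63,-0.74,0],"twist":0,"claw":100},{"translation":[-0.63,-0.74,0],"twist":0,"claw":100},{"translation":[-0.63,-0.74,0],"twist":0,"claw":100},{"translation":[-0.63,-0.74,0],"twist":0,"claw":100},{"translation":[-0.63,-0.74,0],"twist":0,"claw":100},{"translation":[-0.63,-0.74,0],"twist":0,"claw":100}]' 30
python3 -m jog '[{"translation":[-0.63,-0.74,0],"twist":0,"claw":100},{"translation":[-0.63,-0.74,0],"twist":0,"claw":100},{"translation":[-0.63,-0.74,0],"twist":0,"claw":100},{"translation":[-0.63,-0.74,0],"twist":0,"claw":100},{"translation":[-0.63,-0.74,0],"twist":0,"claw":100},{"translation":[-0.63,-0.74,0],"twist":0,"claw":100},{"translation":[-0.63,-0.74,0],"twist":0,"claw":100},{"translation":[-0.63,-0.74,0],"twist":0,"claw":100},{"translation":[-0.63,-0.74,0],"twist":0,"claw":100},{"translation":[0,0,0],"twist":0,"claw":100},{"translation":[0,0,0],"twist":0,"claw":100}]'
python3 -c "
from h import *
t=r.get_state();print(t['q'].round(3),R.from_quat(t['eef_rot']).as_matrix().round(3))"
```

```text
clock: 3.0
tool_pos: [0.3901, 0.1085, 0.321]
eef_rot: [0.224, 0.975, 0.0, 0.0]
contact_force: [1.2, -0.7, -0.6]
opening: 1.0
clock: 3.92
tool_pos: [0.477, -0.2307, 0.3202]
eef_rot: [0.227, 0.974, -0.0, -0.0]
contact_force: [-0.2, 1.2, -0.4]
opening: 0.998
[ 0.353  0.424  0.015  1.684 -0.007  1.034  1.484] [[-0.897  0.442 -0.   ]
 [ 0.442  0.897 -0.   ]
 [ 0.    -0.001 -1.   ]]
```

```bash
python3 -m jog '[{"translation":[-0.345,-0.39,0],"twist":0,"claw":100},{"translation":[-0.345,-0.39,0],"twist":0,"claw":100},{"translation":[0,0,0.7],"twist":-0.95,"claw":100},{"translation":[0,0,0.7],"twist":-0.95,"claw":100},{"translation":[0,0,0.7],"twist":-0.95,"claw":100},{"translation":[0,0,0.7],"twist":-0.95,"claw":100},{"translation":[0,0,0.7],"twist":-0.95,"claw":100},{"translation":[0,0,0.7],"twist":-0.95,"claw":100},{"translation":[0,0,0.7],"twist":-0.95,"claw":100},{"translation":[0,0,0],"twist":0,"claw":100},{"translation":[0,0,0],"twist":0,"claw":100}]'
python3 - <<'E'
from h import *
t=r.get_state();print(R.from_quat(t['eef_rot']).as_matrix().round(3))
s=snap('top'); im=s['img'][160:250,350:440]
im2=snap('side')['img'][150:250,270:370]
cv2.imwrite('pics/p4.png',np.hstack([cv2.resize(im,(400,400),interpolation=2),cv2.resize(im2,(400,400),interpolation=2)])[:,:,::-1])
E
```

```text
clock: 4.83
tool_pos: [0.4879, -0.2666, 0.1242]
eef_rot: [-0.121, 0.993, 0.001, -0.001]
contact_force: [0.4, -0.6, 0.6]
opening: 1.002
[[-0.971 -0.24  -0.002]
 [-0.24   0.971  0.002]
 [ 0.002  0.003 -1.   ]]
```

View pics/p4.png

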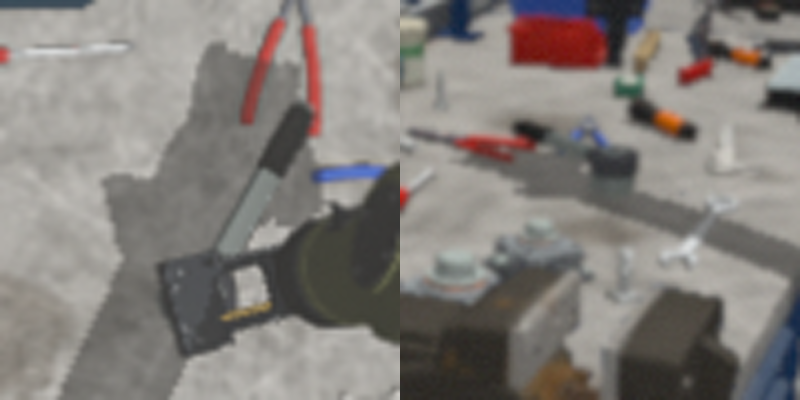

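```bash
python3 -m jog '[{"translation":[0,-0.1,0.7],"twist":0,"claw":100},{"translation":[0,0,0.7],"twist":0,"claw":100},{"translation":[0,0,0.7],"twist":0,"claw":100},{"translation":[0,0,0.55],"twist":0,"claw":100},{"translation":[0,0,0],"twist":0,"claw":100},{"translation":[0,0,0],"twist":0,"claw":50},{"translation":[0,0,0],"twist":0,"claw":50},{"translation":[0,0,0],"twist":0,"claw":50},{"translation":[0,0,0],"twist":0,"claw":50},{"translation":[0,0,0],"twist":0,"claw":50},{"translation":[0,0,0],"twist":0,"claw":50},{"translation":[0,0,0],"twist":0,"claw":50},{"translation":[0,0,0],"twist":0,"claw":50}]' 10
python3 -c "
from h import *
t=r.get_state();print(t['moment'].round(3))"
```

```text
clock: 6.02
tool_pos: [0.4896, -0.2725, 0.0188]
eef_rot: [-0.121, 0.993, -0.0, 0.0]
contact_force: [-0.8, 0.2, -0.2]
opening: 0.5
[ 0.093 -0.045  0.057]
```

```bash
python3 - <<'E'
from h import *
s=snap('top'); im=s['img'][160:250,350:440]
im2=snap('side')['img'][150:250,270:370]
cv2.imwrite('pics/p5.png',np.hstack([cv2.resize(im,(400,400),interpolation=2),cv2.resize(im2,(400,400),interpolation=2)])[:,:,::-1])
E
```

```text
(no output)
```

View pics/p5.png

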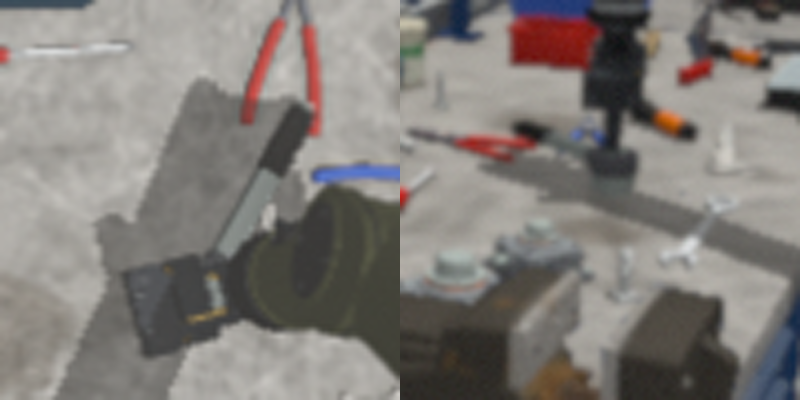

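```bash
python3 - <<'E'
from h import *
for c,x0,y0,k,off in(('top',350,160,400/90,0),('side',270,150,4,400)):
    s=snap(c)
    for n,P in [('tcp',r.get_state()['tool_pos']),('tcp+.1',r.get_state()['tool_pos']+[0,0,.1]),('wrench',[.488,-.271,.036]),('mouth',[.488,-.271,0])]:
        p=proj(s,P); print(c,n,p.round(1),((p-[x0,y0])*k+[off,0]).round())
print(r.get_state()['opening'],r.get_state()['tool_pos'])
E
```

```text
top tcp [392.7 225.1] [190. 289.]
top tcp+.1 [402.1 223.5] [231. 282.]
top wrench [393.9 225.2] [195. 290.]
top mouth [390.8 225.7] [181. 292.]
side tcp [322.2 193.6] [609. 174.]
side tcp+.1 [323.2 173.5] [613.  94.]
side wrench [322.6 190.3] [610. 161.]
side mouth [322.3 197.4] [609. 190.]
0.5004456418043118 [ 0.48948254 -0.27242412  0.0185275 ]
```

```bash
python3 -m jog '[{"translation":[0,0,0],"twist":0,"claw":30},{"translation":[0,0,0],"twist":0,"claw":30},{"translation":[0,0,0],"twist":0,"claw":30},{"translation":[0,0,0],"twist":0,"claw":30},{"translation":[0,0,0],"twist":0,"claw":30}]' 10
python3 - <<'E'
from h import *
s=snap('side')['img'][160:205,300:345]; t=snap('top')['img'][200:250,365:415]
cv2.imwrite('pics/p6.png',np.hstack([cv2.resize(t,(400,400),interpolation=2),cv2.resize(s,(400,400),interpolation=2)])[:,:,::-1])
E
```

```text
clock: 6.63
tool_pos: [0.4895, -0.2724, 0.0186]
eef_rot: [-0.121, 0.993, 0.0, -0.0]
contact_force: [-0.3, -0.3, -0.1]
opening: 0.298
```

View pics/p6.png

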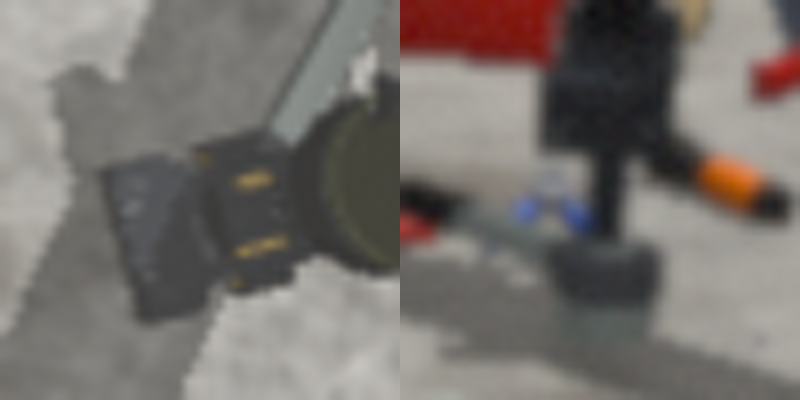

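```bash
python3 - <<'E'
from h import *
s=snap('side')
T=np.array([.2734,.5621,.2007]);y=np.array([.438,.899,0]);x=np.array([-.899,.438,0])
for n,P in [('tcp',T),('y+',T+.05*y),('y-',T-.05*y),('x+',T+.05*x),('x-',T-.05*x),('body z',T+[0,0,.064])]: print(n,proj(s,P).round(1))
T=r.get_state()['tool_pos'];
for n,P in [('tcp',T),('f+',T+[-.005,.022,0]),('f-',T-[-.005,.022,0]),('body',T+[0,0,.064]),('nearbody',T+[-.02,.09,.064])]: print(n,proj(s,P).round(1))
im=s['img'][160:205,300:345]; print(im[20:44:2,15:30].mean(-1).astype(int))
a=cv2.imread('pics/side0.png')[130:250,240:360]
cv2.imwrite('pics/p7.png',np.hstack([cv2.resize(a,(480,480),interpolation=2)]))
E
```

```text
tcp [311.  225.9]
y+ [296.8 230.8]
y- [324.3 221.2]
x+ [325.4 231.8]
x- [297.5 220.3]
body z [311.9 202.2]
tcp [322.2 193.6]
f+ [321.9 195. ]
f- [322.6 192.2]
body [322.9 180.8]
nearbody [321.3 186.2]
[[131 133 132 137 140 122  83  47  35  48  87 116 107  89  77]
 [107 107 109 110 118 104  70  44  35  58 108 146 159 157 153]
 [109 118 113  99  96  83  60  41  36  68 120 156 167 166 164]
 [105 107 107 100  83  64  53  46  48  71 113 132 141 147 154]
 [ 84  73  61  58  61  64  71  75  82  86  85  78  73  87 118]
 [105  82  61  53  52  52  53  57  55  56  57  56  54  68 105]
 [106  94  74  59  50  54  53  52  54  53  53  51  53  70 109]
 [101  97  94  80  74  69  67  70  66  69  68  71  75 102 134]
 [ 99  96  90  86  84  84  87  89  90  91  90  89  92 116 141]
 [ 95  94  91  87  86  85  87  89  91  92  92  93  96 105 111]
 [116 108  95  91  87  86  86  86  87  90  93  94  96  99  99]
 [154 152 144 129 118 110  97  92  88  88  88  90  94  96  98]]
```

View pics/p7.png

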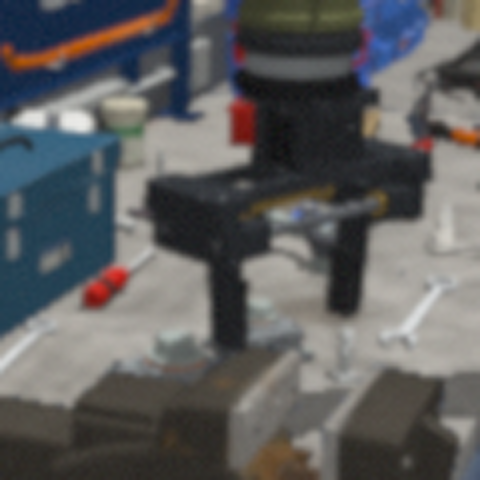

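The side view settles it. The fingertips appear about 37 mm higher than the reported TCP, and the jaws closed over the head without contact, so the reported z seems to read low. I'll reopen, go down gently by force, and check.

```bash
python3 -m jog '[{"translation":[0,0,-0.2],"twist":0,"claw":100},{"translation":[0,0,0],"twist":0,"claw":100},{"translation":[0,0,0],"twist":0,"claw":100},{"translation":[0,0,0],"twist":0,"claw":100},{"translation":[0,0,0],"twist":0,"claw":100},{"translation":[0,0,0],"twist":0,"claw":100},{"translation":[0,0,0],"twist":0,"claw":100},{"translation":[0,0,0.2],"twist":0,"claw":100},{"translation":[0,0,0.2],"twist":0,"claw":100},{"translation":[0,0,0.2],"twist":0,"claw":100},{"translation":[0,0,0],"twist":0,"claw":100}]' 10
python3 - <<'E'
from h import *
im=snap('side')['img'][165:200,300:345].mean(-1).astype(int)
print(im[8:34:2,12:34])
E
```

```text
clock: 7.7
tool_pos: [0.4882, -0.2717, 0.0005]
eef_rot: [-0.122, 0.993, 0.001, -0.001]
contact_force: [-0.6, 0.2, 0.5]
opening: 1.002
[[168 165 155 116  71  57  51  47  47  44  45  45  42  41  38  37  37  45
   79 129 151 161]
 [158 160 150 111  57  37  32  36  34  38  38  37  36  35  35  33  35  41
   57  84 109 137]
 [161 160 150 108  57  40  38  36  36  33  32  36  34  30  36  38  42  37
   39  45  54  75]
 [139 140 130  96  55  45  43  36  37  34  33  35  34  32  38  44  44  38
   35  37  40  59]
 [128 127 118  94  78  77  75  79  67  42  33  33  39  56  85  98  97  91
   89  84  80  74]
 [120 124 119 106  99  95  99 107  86  57  36  34  46  86 139 161 161 158
  157 156 151 137]
 [103 105 107 114 123 125 107  87  65  48  36  39  54  96 141 160 163 161
  160 160 161 159]
 [ 96  93  92  90  84  78  75  68  54  40  33  37  60  88 101 104 119 137
  150 153 154 152]
 [122 107  98  88  71  59  53  53  44  37  31  37  45  58  62  58  71 107
  144 158 158 156]
 [100 100  99  97  89  68  52  49  42  33  36  35  39  47  51  52  67 104
  145 159 160 160]
 [ 99  98 100  98  97  86  69  58  55  51  48  49  51  53  55  62  84 122
  147 151 151 153]
 [103 102 100  99  97  91  85  81  83  83  84  86  86  87  83  89 112 139
  151 152 153 153]
 [100  99  98  97  96  92  86  84  84  87  90  89  91  91  89  96 119 136
  143 154 158 158]]
```

```bash
python3 -m jog '[{"translation":[0,0,0.2],"twist":0,"claw":100},{"translation":[0,0,0.2],"twist":0,"claw":100},{"translation":[0,0,0.1],"twist":0,"claw":100},{"translation":[0,0,0],"twist":0,"claw":50},{"translation":[0,0,0],"twist":0,"claw":50},{"translation":[0,0,0],"twist":0,"claw":50},{"translation":[0,0,0],"twist":0,"claw":50},{"translation":[0,0,0],"twist":0,"claw":50},{"translation":[0,0,0],"twist":0,"claw":50},{"translation":[0,0,0],"twist":0,"claw":50}]' 10
```

```text
clock: 8.58
tool_pos: [0.4895, -0.2721, -0.0172]
eef_rot: [-0.122, 0.993, 0.0, 0.0]
contact_force: [-1.2, 1.4, 2.7]
opening: 0.676
```

```bash
python3 -m jog '[{"translation":[0,0,0],"twist":0,"claw":100},{"translation":[0,0,0],"twist":0,"claw":100},{"translation":[0,0,0],"twist":0,"claw":100},{"translation":[0,0,0],"twist":0,"claw":100},{"translation":[0,0,0],"twist":1,"claw":100},{"translation":[0,0,0],"twist":1,"claw":100},{"translation":[0,0,0],"twist":1,"claw":100},{"translation":[0,0,0],"twist":1,"claw":100},{"translation":[0,0,0],"twist":1,"claw":100},{"translation":[0,0,0],"twist":1,"claw":100},{"translation":[0,0,0],"twist":1,"claw":100},{"translation":[0,0,0],"twist":1,"claw":100},{"translation":[0,0,0],"twist":1,"claw":100},{"translation":[0,0,0],"twist":1,"claw":100},{"translation":[0,0,0],"twist":1,"claw":100},{"translation":[0,0,0],"twist":1,"claw":100},{"translation":[0,0,0],"twist":1,"claw":100},{"translation":[0,0,0],"twist":1,"claw":100},{"translation":[0,0,0],"twist":1,"claw":100},{"translation":[0,0,0],"twist":0,"claw":100}]' 10
python3 -m jog '[{"translation":[0,0,0],"twist":0,"claw":50},{"translation":[0,0,0],"twist":0,"claw":50},{"translation":[0,0,0],"twist":0,"claw":50},{"translation":[0,0,0],"twist":0,"claw":50},{"translation":[0,0,0],"twist":0,"claw":50},{"translation":[0,0,0],"twist":0,"claw":50}]' 10
python3 -m jog '[{"translation":[0,0,0],"twist":0,"claw":50},{"translation":[0,0,0],"twist":0,"claw":50},{"translation":[0,0,0],"twist":0,"claw":50},{"translation":[0,0,0],"twist":0,"claw":50}]' 40
python3 -c "
from h import *
t=r.get_state();print(t['q'].round(2),t['moment'].round(3),R.from_quat(t['eef_rot']).as_matrix().round(3))"
```

```text
clock: 10.25
tool_pos: [0.4897, -0.2723, -0.0175]
eef_rot: [0.617, 0.787, -0.0, 0.0]
contact_force: [-0.3, 0.3, 1.0]
opening: 0.999
clock: 10.75
tool_pos: [0.4882, -0.2725, -0.0175]
eef_rot: [0.616, 0.788, -0.0, -0.001]
contact_force: [-2.8, -0.3, 1.4]
opening: 0.68
clock: 11.08
tool_pos: [0.4889, -0.2724, -0.0175]
eef_rot: [0.616, 0.788, -0.0, -0.0]
contact_force: [-3.3, -0.1, 2.2]
opening: 0.67
[ 0.32  0.96  0.18  1.9  -0.48  0.32  1.13] [-0.203  0.855 -0.019] [[-0.241  0.971 -0.001]
 [ 0.971  0.241  0.   ]
 [ 0.    -0.001 -1.   ]]
```

```bash
python3 -m jog '[{"translation":[0,0,-0.4],"twist":0,"claw":50},{"translation":[0,0,-0.8],"twist":0,"claw":50},{"translation":[0,0,-0.8],"twist":0,"claw":50},{"translation":[0,0,-0.8],"twist":0,"claw":50},{"translation":[0,0,-0.2],"twist":0,"claw":50}]' 50
python3 -m jog '[{"translation":[0.5,0.13,0],"twist":0,"claw":50},{"translation":[0.8,0.2,0],"twist":0,"claw":50},{"translation":[0.9,0.23,0],"twist":0,"claw":50},{"translation":[0.95,0.25,0],"twist":0,"claw":50},{"translation":[0.95,0.25,0],"twist":0,"claw":50},{"translation":[0.95,0.25,0],"twist":0,"claw":50},{"translation":[0.95,0.25,0],"twist":0,"claw":50},{"translation":[0.95,0.25,0],"twist":0,"claw":50},{"translation":[0.95,0.25,0],"twist":0,"claw":50},{"translation":[0.95,0.25,0],"twist":0,"claw":50},{"translation":[0.95,0.25,0],"twist":0,"claw":50},{"translation":[0.9,0.23,0],"twist":0,"claw":50},{"translation":[0.7,0.2,0],"twist":0,"claw":50},{"translation":[0.2,0.05,0],"twist":-0.6,"claw":50},{"translation":[0,0,0],"twist":-0.95,"claw":50},{"translation":[0,0,0],"twist":-0.95,"claw":50},{"translation":[0,0,0],"twist":-0.95,"claw":50},{"translation":[0,0,0],"twist":-0.95,"claw":50},{"translation":[0,0,0],"twist":-0.7,"claw":50},{"translation":[0,0,0],"twist":0,"claw":50}]' 50
python3 - <<'E'
from h import *
S={c:snap(c) for c in('side','top')}
t=r.get_state();print(t['clock'],t['tool_pos'].round(4),t['contact_force'].round(1),t['moment'].round(3),R.from_quat(t['eef_rot']).as_matrix().round(3)[:2].tolist(),t['q'].round(2))
for n in('wrench','wrench_grip','socket_mouth','plug'):
    for c in S: print(n,c,[(round(d['confidence'],2),np.round(d['location'],1).tolist()) for d in r.spot_point(n,c)])
a=S['top']['img'][165:245,225:305];b=S['side']['img'][160:240,245:325]
cv2.imwrite('pics/p8.png',np.hstack([cv2.resize(q,(400,400),interpolation=2) for q in(a,b)])[:,:,::-1])
E
```

```text
clock: 11.5
tool_pos: [0.4932, -0.2737, 0.1066]
eef_rot: [0.616, 0.788, 0.001, 0.004]
contact_force: [0.1, -0.3, -4.2]
opening: 0.665
clock: 13.17
tool_pos: [0.4954, 0.2081, 0.1015]
eef_rot: [0.385, 0.923, 0.0, -0.0]
contact_force: [-0.4, -0.2, -4.0]
opening: 0.668
13.2667 [0.4954 0.2078 0.1018] [ 0.   0.7 -3.3] [-0.075  0.045 -0.066] [[-0.701, 0.714, -0.001], [0.714, 0.701, 0.001]] [-0.66  0.75  0.3   1.94 -0.42  0.52  0.71]
wrench side [(0.57, [195.4, 281.7])]
wrench top []
wrench_grip side [(0.71, [190.4, 247.1])]
wrench_grip top [(0.54, [181.0, 265.8])]
socket_mouth side [(0.91, [203.2, 284.8])]
socket_mouth top []
plug side [(0.64, [291.8, 236.5]), (0.61, [207.8, 303.2]), (0.61, [225.3, 205.5]), (0.55, [190.0, 247.3]), (0.41, [217.7, 282.7])]
plug top [(0.64, [248.7, 122.6]), (0.55, [262.0, 309.1])]
```

View pics/p8.png

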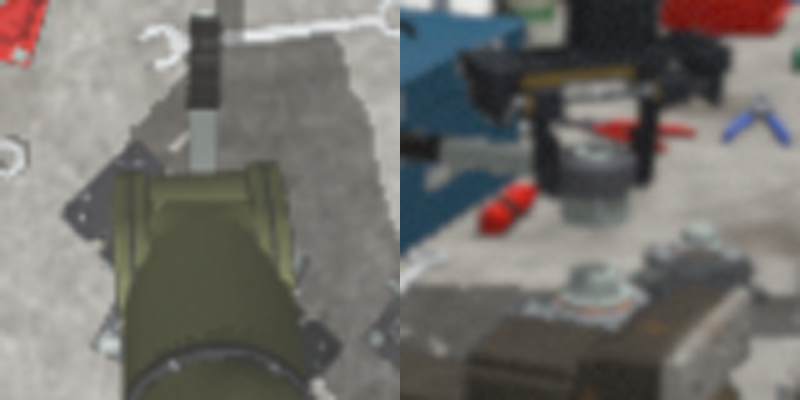

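The side view shows the wrench held level over the plug, socket at about (284, 202) and plug hex top at about (283, 215). The handle points straight up in the top view.

```bash
python3 - <<'E'
from h import *
s=snap('side'); t=snap('top'); T=r.get_state()['tool_pos']
for z in(.155,.16,.165): 
    a=atz(t,177.4-.4,265.8-.4,z+.01);b=atz(t,193-.4,265.3-.4,z+.009);d=a-b;print('yaw',np.degrees(np.arctan2(d[1],d[0])),a)
for dz in(.034,.038,.042): print('mouth pred',proj(s,[T[0],T[1],T[2]+dz+.019-.036]).round(2), proj(s,[T[0],T[1],T[2]+dz+.019]).round(2))
P=np.array([.4932,.2066,.062])
for z in(.062,.07,.0785):print('plug pred',z,proj(s,[P[0],P[1],z]).round(2))
print('d/dx',proj(s,P+[.01,0,0])-proj(s,P),'d/dy',proj(s,P+[0,.01,0])-proj(s,P))
im=s['img'].mean(-1)
for r0 in(198,200,202,203,204,205,206):print(r0,im[r0,272:298].astype(int))
for r0 in range(209,224):print(r0,im[r0,268:298].astype(int))
E
```

```text
yaw -1.9946185515021204 [0.64559553 0.20516757 0.165     ]
yaw -1.994630580801175 [0.64470331 0.20518427 0.17      ]
yaw -1.994642703741761 [0.64381109 0.20520098 0.175     ]
mouth pred [283.42 203.05] [283.55 193.68]
mouth pred [283.43 202.02] [283.56 192.63]
mouth pred [283.45 200.98] [283.57 191.57]
plug pred 0.062 [283.89 217.75]
plug pred 0.07 [283.92 215.74]
plug pred 0.0785 [283.95 213.6 ]
d/dx [-2.48184507 -0.40212084] d/dy [-1.03279135  0.89249246]
198 [ 94  89  77  65  61  60  65  62  59  62  63  62  63  64  65  63  68  76
  97 124 137 143 149 158 163 168]
200 [137 155 159 154 139 109  89  89  86  85  86  88  90  87  87  85  87  94
 115 136 148 152 154 161 164 169]
202 [154 160 159 155 139 112  92  88  90  88  90  95 102 109 109 105 107 111
 125 144 156 160 160 162 165 167]
203 [157 157 155 149 141 118 101  94  94  91  92  98 103 113 115 114 116 123
 134 151 160 163 163 164 163 165]
204 [154 154 151 145 140 131 119 111 110 108 106 107 112 120 122 126 130 138
 149 159 166 165 166 166 166 166]
205 [152 150 145 140 142 140 140 137 135 132 126 125 124 130 134 138 146 155
 159 1
[... 1343 characters left out ...]
121 123 124 128
 129 130 143 166 171 159 147 120  90  68  64  66]
219 [ 99 101 104 105 102  96  96 103 116 131 140 136 134 134 135 134 136 141
 143 147 152 158 155 146 145 134 104  74  63  65]
220 [ 97  99 109 119 110 101 104 114 120 116 123 131 139 144 146 147 145 151
 155 154 148 146 138 133 127 120  96  72  66  69]
221 [ 97 104 123 134 125 118 117 120 122 115 111 113 115 120 128 134 135 136
 133 131 132 134 131 120 101  86  75  69  70  71]
222 [ 91 104 120 126 124 122 124 119 116 117 120 118 116 116 123 130 130 131
 129 133 136 138 126 101  78  66  70  68  73  70]
223 [ 77  82  87  91  91  99 111 109 100 103 109 113 121 124 129 135 138 139
 140 139 136 127 105  79  67  67  72  73  72  73]
```

```bash
python3 -m jog '[{"translation":[0.025,-0.08,0.3],"twist":0,"claw":50},{"translation":[0,0,0.35],"twist":0,"claw":50},{"translation":[0,0,0.3],"twist":0,"claw":50},{"translation":[0,0,0],"twist":0,"claw":50},{"translation":[0,0,0],"twist":0,"claw":50}]' 50
python3 -m jog '[{"translation":[0,0,0.05],"twist":0,"claw":50},{"translation":[0,0,0.05],"twist":0,"claw":50},{"translation":[0,0,0.05],"twist":0,"claw":50},{"translation":[0,0,0],"twist":0,"claw":50}]' 50
```

```text
clock: 14.18
tool_pos: [0.4924, 0.2055, 0.0644]
eef_rot: [0.386, 0.922, -0.0, -0.0]
contact_force: [-0.0, -0.6, -3.3]
opening: 0.667
clock: 14.52
tool_pos: [0.4929, 0.2059, 0.0588]
eef_rot: [0.386, 0.922, 0.0, 0.0]
contact_force: [0.9, -0.5, -4.3]
opening: 0.67
```

```bash
python3 -m jog '[{"translation":[0,0,0.05],"twist":0,"claw":50},{"translation":[0,0,0.05],"twist":0,"claw":50},{"translation":[0,0,0],"twist":0,"claw":50}]' 50
python3 -m jog '[{"translation":[0,0,0.05],"twist":0,"claw":50},{"translation":[0,0,0],"twist":0,"claw":50}]' 50
```

```text
clock: 14.77
tool_pos: [0.494, 0.207, 0.055]
eef_rot: [0.386, 0.922, 0.001, 0.001]
contact_force: [3.0, 3.6, -0.4]
opening: 0.665
clock: 14.93
tool_pos: [0.494, 0.2074, 0.0527]
eef_rot: [0.386, 0.923, 0.002, 0.001]
contact_force: [2.6, 4.6, -2.4]
opening: 0.668
```

```bash
python3 -m jog '[{"translation":[0,0.07,0],"twist":0,"claw":50},{"translation":[0.02,0,0.05],"twist":0,"claw":50},{"translation":[0,0,0],"twist":0,"claw":50}]' 50
python3 -m jog '[{"translation":[0,0,0.05],"twist":0,"claw":50},{"translation":[0,0,0.05],"twist":0,"claw":50},{"translation":[0,0,0],"twist":0,"claw":50}]' 50
```

```text
clock: 15.18
tool_pos: [0.4937, 0.2079, 0.0501]
eef_rot: [0.386, 0.922, -0.0, -0.0]
contact_force: [1.5, 1.6, -4.4]
opening: 0.667
clock: 15.43
tool_pos: [0.4938, 0.2079, 0.0461]
eef_rot: [0.386, 0.922, -0.0, -0.0]
contact_force: [1.7, 1.8, -5.5]
opening: 0.669
```

```bash
python3 -m jog '[{"translation":[0,0.02,0.05],"twist":0,"claw":50},{"translation":[0,0,0.05],"twist":0,"claw":50},{"translation":[0,0,0],"twist":0,"claw":50}]' 50
python3 -m jog '[{"translation":[0,0,0.05],"twist":0,"claw":50},{"translation":[0,0,0],"twist":0,"claw":50}]' 50
```

```text
clock: 15.68
tool_pos: [0.494, 0.2082, 0.0443]
eef_rot: [0.386, 0.922, -0.0, -0.001]
contact_force: [-3.1, -1.2, 14.8]
opening: 0.665
clock: 15.85
tool_pos: [0.4941, 0.2083, 0.044]
eef_rot: [0.387, 0.922, 0.001, -0.0]
contact_force: [-7.0, -0.9, 32.1]
opening: 0.67
```

```bash
cat > st.py <<'E'
from h import *
t=r.get_state();m=R.from_quat(t['eef_rot']).as_matrix();print(round(t['clock'],2),'yaw',np.degrees(np.arctan2(m[1,1],m[0,1])).round(2),'F',t['contact_force'].round(1),'M',t['moment'].round(3),'pos',t['tool_pos'].round(4),'q7',t['q'][6].round(2))
E
python3 -m jog '[{"translation":[0,0,-0.06],"twist":0,"claw":50},{"translation":[0,0,0],"twist":0,"claw":50},{"translation":[0,0,0],"twist":0,"claw":50}]' 60 >/dev/null
python3 st.py
python3 -m jog '[{"translation":[0,0,0],"twist":0.5,"claw":50},{"translation":[0,0,0],"twist":0.5,"claw":50},{"translation":[0,0,0],"twist":0.5,"claw":50},{"translation":[0,0,0],"twist":0,"claw":50}]' 60 >/dev/null
python3 st.py
```

```text
16.1 yaw 44.53 F [-3.7 -0.9 14.6] M [-0.21   0.782 -0.038] pos [0.4943 0.2083 0.0442] q7 0.74
16.43 yaw 35.39 F [-3.3 -0.8 15. ] M [-0.196  0.789 -0.174] pos [0.4942 0.2083 0.0443] q7 0.65
```

```bash
for i in 1; do python3 -m jog '[{"translation":[0,0,0],"twist":0.5,"claw":50},{"translation":[0,0,0],"twist":0.5,"claw":50},{"translation":[0,0,0],"twist":0,"claw":50}]' 60 >/dev/null; python3 st.py; done
python3 -m jog '[{"translation":[0,0,0],"twist":0.5,"claw":50},{"translation":[0,0,0],"twist":0,"claw":50}]' 60 >/dev/null
python3 st.py
```

```text
16.68 yaw 29.39 F [-3.1 -0.6 15.4] M [-0.213  0.881 -0.15 ] pos [0.4942 0.2082 0.0442] q7 0.58
16.85 yaw 26.41 F [-3.7 -1.  15.3] M [-0.167  0.844 -0.138] pos [0.4942 0.2082 0.0443] q7 0.55
```

```bash
python3 -m jog '[{"translation":[0,0,0],"twist":0.5,"claw":50},{"translation":[0,0,0],"twist":0,"claw":50}]' 60 >/dev/null; python3 st.py
python3 -m jog '[{"translation":[0,0,0],"twist":0.5,"claw":50},{"translation":[0,0,0],"twist":0,"claw":50}]' 60 >/dev/null
python3 st.py
```

```text
17.02 yaw 23.4 F [-3.1 -0.6 15.7] M [-0.183  0.982 -0.151] pos [0.4941 0.2082 0.0442] q7 0.52
17.18 yaw 20.41 F [-3.8 -0.8 15.6] M [-0.205  0.881 -0.163] pos [0.4941 0.2082 0.0442] q7 0.49
```

```bash
python3 -m jog '[{"translation":[0,0,0],"twist":0.3,"claw":50},{"translation":[0,0,0],"twist":0,"claw":50}]' 60 >/dev/null; python3 st.py
```

```text
17.35 yaw 18.66 F [-4.1 -0.7 15.8] M [-0.196  0.917 -0.057] pos [0.4941 0.2082 0.0442] q7 0.47
```

```bash
python3 -m jog '[{"translation":[0,0,0],"twist":0.5,"claw":50},{"translation":[0,0,0],"twist":0,"claw":50}]' 60 >/dev/null; python3 st.py
python3 -m jog '[{"translation":[0,0,0],"twist":0.5,"claw":50},{"translation":[0,0,0],"twist":0,"claw":50}]' 60 >/dev/null
python3 st.py
```

```text
17.52 yaw 15.6 F [-3.6  0.  17.2] M [-0.206  0.905 -0.178] pos [0.4941 0.2082 0.0442] q7 0.44
17.68 yaw 12.6 F [-3.4 -0.6 15.9] M [-0.125  0.961 -0.125] pos [0.494  0.2082 0.0442] q7 0.4
```

```bash
python3 -m jog '[{"translation":[0,0,0],"twist":0.5,"claw":50},{"translation":[0,0,0],"twist":0,"claw":50}]' 60 >/dev/null; python3 st.py
python3 -m jog '[{"translation":[0,0,0],"twist":0.5,"claw":50},{"translation":[0,0,0],"twist":0,"claw":50}]' 60 >/dev/null
python3 st.py
```

```text
17.85 yaw 9.63 F [-3.6 -1.  15.5] M [-0.202  0.867 -0.079] pos [0.4943 0.2082 0.0443] q7 0.37
18.02 yaw 6.64 F [-2.2 -0.4 14.6] M [-0.235  0.796  0.044] pos [0.4945 0.2083 0.0443] q7 0.34
```

```bash
python3 - <<'E'
from h import *
t=snap('top'); s=snap('side')
print([(d['confidence'],d['location']) for d in r.spot_point('wrench_grip','top')])
for d in r.spot_point('wrench_grip','top'):
    g=atz(t,*d['location'],.098)-[.494,.208,.098]; print(np.degrees(np.arctan2(g[1],g[0])),np.linalg.norm(g))
a=t['img'][165:245,250:330];b=s['img'][170:230,245:305]
cv2.imwrite('pics/p9.png',np.hstack([cv2.resize(q,(400,400),interpolation=2) for q in(a,b)])[:,:,::-1])
E
python3 st.py
```

```text
[(0.74, [191.4, 290.6])]
-39.39040760914446 0.1448739240971617
18.22 yaw 6.7 F [-3.2 -0.2 15. ] M [-0.21   0.852 -0.073] pos [0.4945 0.2082 0.0442] q7 0.34
```

View pics/p9.png

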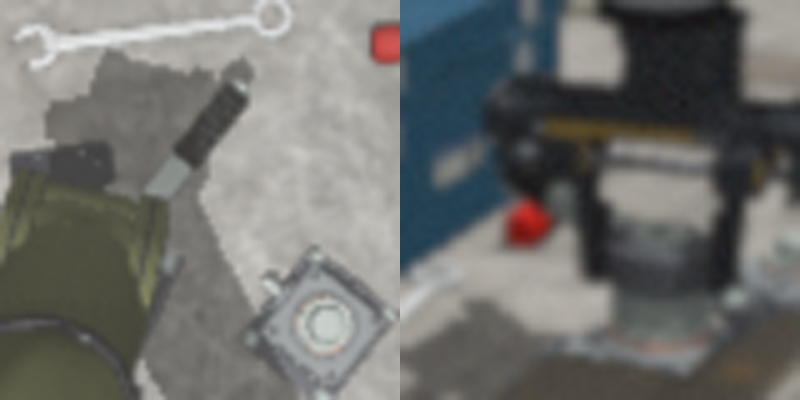

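The handle has followed the tool to about -39°, and the socket sits down on the flange at (665, 330) in the crop. The plug is still running, so I'll carry on.

```bash
python3 -m jog '[{"translation":[0,0,0],"twist":0.4,"claw":50},{"translation":[0,0,0],"twist":0,"claw":50}]' 60 >/dev/null; python3 st.py
python3 -m jog '[{"translation":[0,0,0],"twist":0.4,"claw":50},{"translation":[0,0,0],"twist":0,"claw":50}]' 60 >/dev/null
python3 st.py
```

```text
18.38 yaw 4.29 F [-3.5 -0.3 15.1] M [-0.151  0.862  0.112] pos [0.4942 0.2083 0.0442] q7 0.31
18.55 yaw 1.97 F [-3.5  0.2 15.7] M [-0.121  0.977  0.41 ] pos [0.494  0.2085 0.0442] q7 0.28
```

```bash
python3 st.py; python3 -m jog '[{"translation":[0,0,0],"twist":0.2,"claw":50},{"translation":[0,0,0],"twist":0,"claw":50}]' 60 >/dev/null; python3 st.py
python3 -m jog '[{"translation":[0,0,0],"twist":0.2,"claw":50},{"translation":[0,0,0],"twist":0,"claw":50}]' 60 >/dev/null
python3 st.py
```

```text
18.55 yaw 1.97 F [-3.5  0.2 15.7] M [-0.121  0.977  0.41 ] pos [0.494  0.2085 0.0442] q7 0.28
18.72 yaw 0.87 F [-3.5 -0.3 15.2] M [-0.215  0.971  0.65 ] pos [0.4939 0.2085 0.0442] q7 0.27
18.88 yaw -0.33 F [-3.7 -0.4 16.6] M [-0.192  0.998  0.664] pos [0.494  0.2085 0.0442] q7 0.26
```

```bash
python3 -m jog '[{"translation":[0,0,0],"twist":0.2,"claw":50},{"translation":[0,0,0],"twist":0,"claw":50}]' 60 >/dev/null; python3 st.py
python3 -m jog '[{"translation":[0,0,0],"twist":0.2,"claw":50},{"translation":[0,0,0],"twist":0,"claw":50}]' 60 >/dev/null
python3 st.py
```

```text
19.05 yaw -1.53 F [-4.1 -1.2 15.4] M [-0.13   0.981  0.633] pos [0.4939 0.2085 0.0442] q7 0.24
19.22 yaw -2.73 F [-3.8 -0.7 17. ] M [-0.176  0.943  0.669] pos [0.494  0.2085 0.0443] q7 0.23
```

```bash
python3 -m jog '[{"translation":[0,0,0],"twist":0.2,"claw":50},{"translation":[0,0,0],"twist":0.2,"claw":50},{"translation":[0,0,0],"twist":0,"claw":50}]' 60 >/dev/null; python3 st.py
python3 - <<'E'
from h import *
t=snap('top')
for d in r.spot_point('wrench_grip','top'):
    g=atz(t,*d['location'],.098)-[.494,.208,.098]; print(d['confidence'],np.degrees(np.arctan2(g[1],g[0])),np.linalg.norm(g))
im=t['img'][165:245,250:330]; cv2.imwrite('pics/p10.png',cv2.resize(im,(400,400),interpolation=2)[:,:,::-1])
E
```

```text
19.47 yaw -5.14 F [-3.3 -1.2 16.2] M [-0.09   0.964  0.605] pos [0.4939 0.2085 0.0443] q7 0.2
0.6 -51.36514511524509 0.1427814409639938
```

```bash
python3 -m jog '[{"translation":[0,0,-0.04],"twist":0,"claw":50},{"translation":[0,0,0],"twist":0,"claw":85},{"translation":[0,0,0],"twist":0,"claw":100},{"translation":[0,0,0],"twist":0,"claw":100},{"translation":[0,0,0],"twist":0,"claw":100},{"translation":[0,0,0],"twist":0,"claw":100},{"translation":[0,0,0],"twist":0,"claw":100},{"translation":[0,0,0],"twist":0,"claw":100}]' 60; python3 st.py
python3 -m jog '[{"translation":[0,0,-0.1],"twist":0,"claw":100},{"translation":[0,0,-0.2],"twist":0,"claw":100},{"translation":[0,0,-0.4],"twist":0,"claw":100},{"translation":[0,0,-0.7],"twist":0,"claw":100},{"translation":[0,0,-0.8],"twist":0,"claw":100},{"translation":[0,0,-0.8],"twist":0,"claw":100},{"translation":[0,0,0],"twist":0,"claw":100},{"translation":[0,0,0],"twist":0,"claw":100},{"translation":[0,0,0],"twist":0,"claw":100}]' 60
python3 - <<'E'
from h import *
t=snap('top');s=snap('side')
for d in r.spot_point('wrench_grip','top'):
    g=atz(t,*d['location'],.098)-[.494,.208,.098]; print(d['confidence'],np.degrees(np.arctan2(g[1],g[0])),np.linalg.norm(g))
a=t['img'][165:245,250:330];b=s['img'][160:220,245:305]
cv2.imwrite('pics/p11.png',np.hstack([cv2.resize(q,(400,400),interpolation=2) for q in(a,b)])[:,:,::-1])
E
```

```text
clock: 20.23
tool_pos: [0.4947, 0.2087, 0.0446]
eef_rot: [0.739, 0.674, 0.0, 0.0]
contact_force: [-0.1, -0.5, -0.0]
opening: 1.001
20.23 yaw -5.25 F [-0.1 -0.5 -0. ] M [-0.1    0.06  -0.023] pos [0.4947 0.2087 0.0446] q7 0.2
clock: 20.98
tool_pos: [0.494, 0.209, 0.1645]
eef_rot: [0.739, 0.674, -0.0, -0.0]
contact_force: [0.2, 0.0, 0.0]
opening: 1.001
0.55 -50.12293475766114 0.14957502740760864
```

View pics/p11.png

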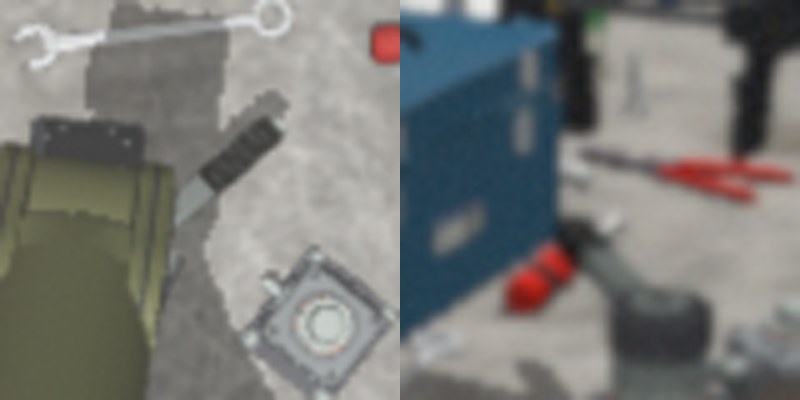

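```bash
python3 -c "
from plant import r
print(r.finish_job())"
```

```text
the job is handed in; nothing more can be done
None
```

The wrench is on the plug, the plug is tightened to the clutch slip, and the job was handed in at about 21 s. No verdict was reported.

**What I did**
- I centred the wrench with two squeezes on its clutch head at right angles, carried it by the head, and lowered the socket onto the plug in small steps, watching the force. Contact while seating peaked at about 32 N upward.
- I turned it clockwise about 50° in all. The torque reading rose to a steady 0.6–0.67 N m and stayed there for the last 6° or so, then I stopped, let go and lifted clear.

**Last checks**
- **Seating:** the wrench looks level on the plug in the side view, and the tool read almost no force after release.
- **Handle angle:** it followed the tool during the slip, -51.4° seen against -51.2° expected. So the head was not slipping in the jaws.

**What disagreed or could not be confirmed**
- **Tool height:** the reported height was about 38 mm below where the camera and touch put the fingertips. My first grasp closed on air above the wrench; I then worked from sight and touch.
- **Torque reading:** the level was below the nominal 0.8 N m, and while the plug ran freely it read about -0.15 N m. I therefore judged the slip from the plateau and the angle, not the absolute value.
- **Slip angle:** the roughly 6° comes from the tool's rotation. The socket mark was too small to see in the pictures.
- **Bystanders:** I did not measure the bolt, nut and spanner again at the end.

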